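# Slide the empty canister out of its bay from the inside

### The arm

A 7-joint arm with a two-finger parallel gripper is mounted at the origin on the work surface. World frame = base frame: x ahead of the robot, y to its left, z up, the work surface at z = 0. Lengths are in m, angles in degrees, forces in N, time in s.
With the tool pointing down it reaches from about 0.4 to 0.875 m from the base axis. Payload 6.5 kg.
Tool frame: the origin (TCP) lies between the finger pads; the fingertips stand 19 mm ahead of it and the grasp point (between the pads) is the TCP; z points along the fingers, y is the line along which they close (so a half turn about z gives the same grasp; the last joint's range is limited). The gripper opens to 88 mm and grips with 3 to 60 N. Pads are 18 mm wide; open, the fingers measure 123 mm over their backs; the gripper's body (75 mm by 187 mm) begins 45 mm behind the grasp point.
Start: joints at [-79.08, 30.733, -0.252, 88.115, 0.149, 61.152, -4.079], TCP at [0.165, 0.629, 0.258] pointing down, gripper open.
Joint ranges: [-154.64, 154.64], [-21.42, 123.67], [-72.66, 72.17], [13.99, 137.28], [-74.86, 254.86], [10.95, 109.41], [-158.01, 158.01]. Speed limits (degrees/s): [136.94, 136.94, 180, 180, 180, 180, 180].

### API

Orientations are given as a 3x3 rotation matrix whose columns are the frame's x, y, z axes.
In Python, from station import monitor, eyes, hand_in gives the robot as it stands.
- The arm moves only by the tool arm_command, never from a script. Its argument "moves" is text: rows parted by semicolons, each of 7 numbers parted by spaces: the shift along the tool's x, y, z scaled (see below), then the turn, a rotation vector about the tool's x, y, z scaled (see below), then the opening, from 0 (shut) to 1 (fully open). In form: x y z rx ry rz jaw; .... A call has 1 to 20 rows; each row shifts and turns the commanded pose from where the row before left it, along the tool's axes as they then stand; what a row does not reach is not made up. The controller multiplies each number of a shift by 1000 mm and each number of a turn by pi/2 rad. A row lasts 1/12 s, in which the tool goes at most 41.7 mm and 7.16 degrees, less where a joint would pass 70% of its speed; a pose out of reach is approached as far as the arm can. A call with a number of a shift or a turn outside -1 to 1 is refused whole. A call with a gripper value outside its range is refused whole. The fingers move at their own pace and stop on an object; "newtons" is the grip in N (left out, the last holds). Time passes only in rows, so rows that do not move let the fingers close. It gives the time, the measured TCP pose, the force, the opening and the grip force at its end, in the units of the state.
- monitor.state(): the state, without advancing time (a new reading comes with each control period).
- eyes.get_image(name): name is "scene" or "side" or "wrist"; returns a dict with "pixels" (384x512x3 uint8, blue, green, red), "range_z" (384x512 float32, m along the optical axis (not along the pixel's ray), 0 where there is no reading), "K" (3x3 intrinsics, pixels), "eye" and "rotation" of the camera in the world. Camera axes: x right, y down, z forward; pixel columns grow to the right and rows downward; lengths in m; the calibration is good to about 2 mm. A picture is of the moment at which its call begins.
- hand_in(): hands the job in; it is judged then, once.
The state is a dict: "clock": time; "joint_positions": joint angles; "qvel": joint speeds; "effort": joint torques, N m; "tcp_pos": TCP position; "ee_rot": TCP orientation; "contact_force": force on the tool from outside, world axes, zero at the start; "moment": the same for the moment, N m; "width": finger opening in m; "gripper_force": force on a finger pad.
Only numpy, scipy, OpenCV 4.12 (cv2) and the standard library are available. Lean on these libraries where they do the work, as an engineer would, in place of code of your own. Each camera call takes 0.05 s, during which the arm holds its last target. There are 200 camera calls.

### The job

The open, empty canister in the middle bay is needed for refilling. Slide the gate fully aside, reach down into the canister with the fingers shut, spread them low down until they brace against its two end walls, and slide it that way (not lifted, not tipped) out of the rack and on to the middle of the cork mat, square to the mat. Then let go of it and slide the gate back to the middle, closing the bay; leave everything else where it stands.

Things in the scene. Friction and masses are not known exactly. Their poses are not given: they have to be found in the camera images.
- rack: Light wooden rack fixed on the worktop: a row of three floorless bays side by side along its own y axis, open at the front (its own -x side). Origin at worktop level in the middle bay's centre. Bays are 110 mm wide at 118 mm pitch; dividers 8 mm thick, from x = -68 to +62 mm, 60 mm high; back wall's inner face at x = +62 mm. Rack x points from the front to the back.
- gate (a joint): Slide of the gate along the rack's y axis, in m: 0 = gate in front of the middle bay (closed), up to +0.118 or -0.118 = in front of one or the other side bay (either way is open). Runs stiffly (about 1.5 N friction) and stays where left. The gate is a board 12 mm thick, 100 mm wide, 40 mm high, lying along x = -80 mm of the rack.
- gate_post (a point): Centre of the top (90 mm above the worktop) of the square wooden post, 16 x 16 mm, that stands on the middle of the gate from 40 to 90 mm height; push it sideways to slide the gate.
- canister: Open stoneware canister, 108 mm long (its x), 90 wide (y), 0.55 kg, loose in the middle bay, ends to front and back. Side walls 100 mm high, 10 thick, 70 apart inside; end walls (at +x, -x) 8 thick, 92 apart inside, dipping to 62 mm height in their middle 54 mm. Base 14 mm thick. Origin: centre of its underside, z up. Too wide to take across from outside.
- mat: Square cork mat lying fixed on the worktop in front of the rack, 160 x 160 mm, 2 mm thick and no obstacle: the canister slides on to it freely, on the level of the worktop. Origin at its centre, x and y square to its sides.
- full_a: Closed full canister, 108 x 90 x 100 mm with a wooden lid, standing loose in the side bay on the rack's +y side. Origin at the centre of its underside. Leave it.
- full_b: The same in the side bay on the rack's -y side. Leave it.
- jar_a: Closed spice jar, 56 mm across, 85 mm high, on the worktop to the left; origin at the centre of its underside. Leave it.
- jar_b: Closed spice jar like the other, to the right. Leave it.
- mug: Mug, 84 mm across, 90 mm high, to the right; origin at the centre of its underside. Leave it.
- tin: Tin can, 74 mm across, 90 mm high, far to the left; origin at the centre of its underside. Leave it.
- packet: Cardboard packet, 60 x 130 x 50 mm, far to the right; origin at the centre of its underside. Leave it.
- rolling_pin: Short wooden rolling pin, 44 mm thick and 200 mm long, lying far to the left. Leave it.
Things that resemble listed ones, but are neither listed nor needed, are in the scene too. Leave any yellow look-alike of the canister alone.

How it is judged (in metres and radians):
On the way, in this order (a step that is already met when the one before it is completed fails the run):
1. the gate is pushed fully aside (at least 105 mm) ((value of joint gate above 0.105 m or value of joint gate below -0.105 m)), for 0.2 s.
2. fingers deep in the canister (tips in its lower half), near its axis, spread and pressing on its end walls (z of the grasp point in the frame of canister below 0.07 m and horizontal distance between the grasp point and canister below 0.014 m and contact force between the fingers and canister above 2 N), for 0.2 s.
3. so braced, the canister is clear of the rack's front (its centre 140 mm or more in front of the bay's centre) (all of step 2 and x of canister in the frame of rack below -0.14 m), for 0.1 s.
4. the canister stands on the mat, let go (horizontal distance between canister and mat below 0.02 m and contact force between the fingers and canister below 0.1 N and linear speed of canister below 0.01 m/s), for 0.2 s.
At the end, for the whole second after the job is handed in: The canister stands upright on the worktop, at rest, its centre within 20 mm of the mat's centre and its sides within about 9 degrees of the mat's; the gate is back within 20 mm of the middle (horizontal distance between canister and mat below 0.02 m and (angle between the x axis of canister and the x axis of mat, either way round below 0.16 rad or angle between the x axis of canister and the y axis of mat, either way round below 0.16 rad) and angle between canister's own z axis and vertical below 0.05 rad and height (world z) of canister below 0.006 m and linear speed of canister below 0.01 m/s and value of joint gate between -0.02 and 0.02 m); the robot touches nothing.
It fails at once if the canister is lifted more than 15 mm (height (world z) of canister above 0.015 m).
It fails at once if the canister is tipped more than 11 degrees (angle between canister's own z axis and vertical above 0.2 rad).
It fails at once if one of the other things is moved more than 25 mm (distance of any of full_a, full_b, jar_a, jar_b, mug, tin, packet, rolling_pin from where it was at the start of the episode above 0.025 m).
It also fails if it takes over 72 s, if anything falls off the work surface, if the arm or the gripper's body presses on something with over 40 N, if the wrist force passes 120 N, or if a joint passes its speed limit or range.

## Working session

There is one attempt and no reset: what is moved stays moved. The work goes in short steps, Python scripts to look and compute and a tool call to move; the robot and the scene stay as the last step left them, time stands still between calls to the robot, and variables do not carry over. Pictures are saved under pics/ and viewed, at most 10 in all, crops included, and the job is handed in when it is done.

Besides the shell and the picture viewer there is one more tool, called after "Request:" as name(argument=value, ...) on one line, values as JSON. arm_command: Moves the arm, as the interface text tells. Its arguments: {"type":"object","properties":{"moves":{"type":"string"},"newtons":{"type":"number"}},"required":["moves"]}

```bash
ls; mkdir -p pics; cat > h.py <<'E'
import numpy as np,cv2
from station import monitor,eyes,hand_in
def cap(n,save=None):
    d=eyes.get_image(n)
    np.savez('/tmp/%s.npz'%n,**d)
    if save: cv2.imwrite('pics/'+save,d['pixels'])
    return d
def cloud(d):
    z=d['range_z'];K=d['K'];v,u=np.indices(z.shape)
    p=np.stack([(u-K[0,2])/K[0,0]*z,(v-K[1,2])/K[1,1]*z,z],-1)
    return p@np.array(d['rotation']).T+d['eye']
E
python3 - <<'E'
from h import *
for n in['scene','side']:
    d=cap(n,n+'1.png');print(n,d['K'],d['eye'],d['rotation'])
s=monitor.state();print(s)
a=cv2.imread('pics/scene1.png')
E
```

```text
pics
scene [[413.23742443   0.         261.03655237]
 [  0.         413.23742443 192.61503723]
 [  0.           0.           1.        ]] [1.21584453 0.23244871 1.27799021] [[-0.321685    0.80761166 -0.49424909]
 [ 0.94681555  0.27860911 -0.16098843]
 [ 0.00768617 -0.51975029 -0.85428365]]
side [[472.36805551   0.         259.59092719]
 [  0.         472.36805551 196.16308873]
 [  0.           0.           1.        ]] [ 0.11388555 -1.05765951  0.71763681] [[ 0.92084971 -0.1944619   0.33796507]
 [-0.38987378 -0.44619028  0.80555116]
 [-0.00585228 -0.87355527 -0.48668979]]
{'clock': 0.1, 'joint_positions': array([-79.07815114,  30.77172588,  -0.25488574,  88.16265121,
         0.1467558 ,  61.1536645 ,  -4.07941615]), 'qvel': array([-0.03119934, -0.01709631,  0.00650817, -0.16883971, -0.0429823 ,
       -0.04039223, -0.14561171]), 'effort': array([ 1.72019420e-03, -5.72076559e+01,  9.93295088e-01, -2.52233326e+01,
       -5.62365633e-02,  1.33928747e-02,  2.63410891e-05]), 'tcp_pos': array([0.1649687 , 0.62818579, 0.25695899]), 'ee_rot': array([[-9.67217871e-01,  2.53947809e-01, -3.16172297e-04],
       [ 2.53947995e-01,  9.67216714e-01, -1.49822072e-03],
       [-7.46627387e-05, -1.52939718e-03, -9.99998828e-01]]), 'contact_force': array([-0.47673285, -0.30922387,  0.08103632]), 'moment': array([ 0.03211077, -0.00332639,  0.04212531]), 'gripper_force': 0.0, 'width': 0.08791848188543853}
```

View pics/scene1.png

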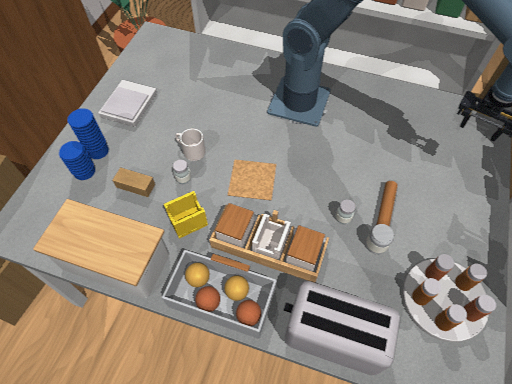

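View pics/side1.png

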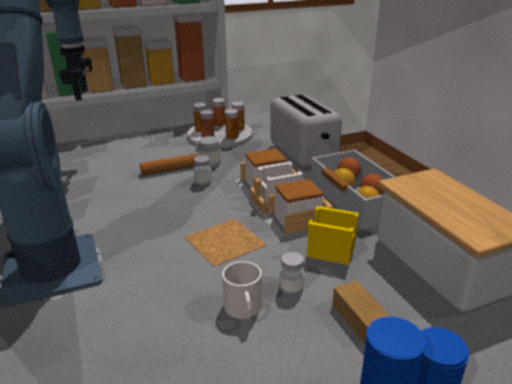

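The scene view shows the things that could be taken for the canister: the white open box in the rack's middle bay (scene px 270,237), the yellow open box (185,213), the wire tray of fruit (220,290) and the lidded full canisters (234,224 and 305,248). I choose the white open one at (270,237). The mat is at (252,180) and the gate post at about (274,214).

```bash
python3 - <<'E'
from h import *
d=dict(np.load('/tmp/scene.npz'));P=cloud(d);im=d['pixels'];hsv=cv2.cvtColor(im,cv2.COLOR_BGR2HSV)
cv2.imwrite('pics/crop1.png',cv2.resize(im[150:290,200:340],None,fx=4.2,fy=4.2,interpolation=cv2.INTER_CUBIC))
def rect(m,name):
    q=P[m][:,:2].astype(np.float32);c,s,a=cv2.minAreaRect(q);print(name,len(q),np.round(c,4),np.round(s,4),round(a,2), 'z',np.round(np.median(P[m][:,2]),4))
u=np.indices(im.shape[:2])[1];v=np.indices(im.shape[:2])[0]
brown=(hsv[...,0]<25)&(hsv[...,1]>90)
def comp(m,px):
    n,l=cv2.connectedComponents(m.astype(np.uint8));
    return l==l[px[1],px[0]]
print(hsv[180,252],hsv[224,234],hsv[248,305],hsv[218,274])
m=brown&(u>220)&(u<285)&(v>150)&(v<205)&(abs(P[...,2])<.012);rect(cv2.morphologyEx(m.astype(np.uint8),cv2.MORPH_OPEN,np.ones((3,3)))>0,'mat')
box=(u>205)&(u<335)&(v>195)&(v<285)
for name,lo,hi,b in[('lidA',.092,.125,(285,335)),('lidB',.092,.125,(205,253))]:
    m=box&(P[...,2]>lo)&(P[...,2]<hi)&(u>b[0])&(u<b[1])&brown;rect(m,name)
m=box&(P[...,2]>.092)&(P[...,2]<.11)&(hsv[...,1]<60)&(u>250)&(u<295);rect(m,'can')
m=box&(P[...,2]>.080)&(P[...,2]<.1)&brown&(u>262)&(u<284)&(v<224);rect(m,'post')
m=box&(P[...,2]>.052)&(P[...,2]<.068)&brown;rect(m,'rack60')
m=box&(P[...,2]>.034)&(P[...,2]<.046)&brown;rect(m,'z40')
E
```

```text
[ 16 123 215] [ 13 154 177] [ 13 154 174] [ 16 115 133]
mat 1548 [ 0.4317 -0.0587] [0.1656 0.1584] 12.12 z 0.0023
lidA 921 [0.6641 0.2034] [0.0895 0.1083] 87.44 z 0.1001
lidB 1059 [ 0.7285 -0.0163] [0.2651 0.118 ] 13.28 z 0.0995
can 270 [0.7013 0.1017] [0.2499 0.1249] 20.31 z 0.0994
post 24 [0.5925 0.0743] [0.0148 0.0338] 75.16 z 0.0887
rack60 809 [0.7242 0.0848] [0.2704 0.3673] 2.09 z 0.0598
z40 223 [0.6571 0.0603] [0.4017 0.1621] 88.8 z 0.0398
```

View pics/crop1.png

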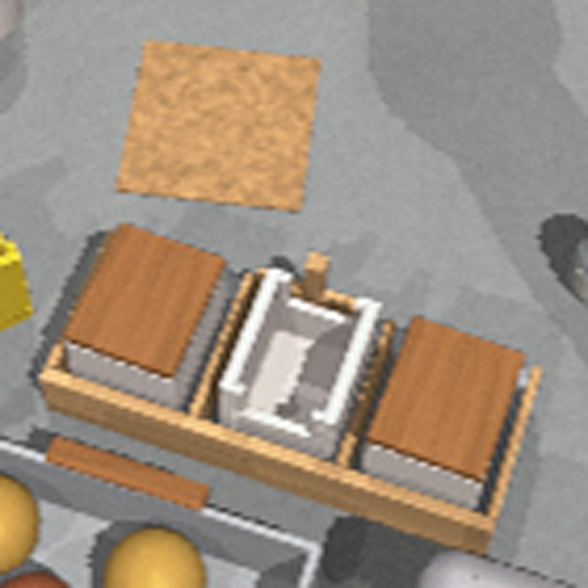

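The crop confirms it: the white open canister sits in the middle bay, with the gate and post (crop 317,275) in front of it and its low end walls facing front and back. Next I'll clean up the fits.

```bash
cat >> h.py <<'E'
def fit(P,m,name,seed=None):
    n,l,st,_=cv2.connectedComponentsWithStats(m.astype(np.uint8),connectivity=8)
    k=1+np.argmax(st[1:,4]);m=l==k
    q=P[m][:,:2].astype(np.float32);c,s,a=cv2.minAreaRect(q);print(name,len(q),np.round(c,4),np.round(s,4),round(a,2),'z',np.round(np.median(P[m][:,2]),4))
    return q
E
python3 - <<'E'
from h import *
for cam,bx in[('scene',(205,335,195,285)),('side',(235,345,140,240))]:
    d=dict(np.load('/tmp/%s.npz'%cam));P=cloud(d);im=d['pixels'];hsv=cv2.cvtColor(im,cv2.COLOR_BGR2HSV)
    v,u=np.indices(im.shape[:2]);B=(P[...,0]>.5)&(P[...,0]<.83)&(P[...,1]>-.12)&(P[...,1]<.3)
    br=(hsv[...,0]<25)&(hsv[...,1]>90);Z=P[...,2]
    fit(P,br&(abs(Z)<.012)&(P[...,0]<.55)&(P[...,0]>.3)&(abs(P[...,1]+.06)<.13),cam+' mat')
    L=B&br&(abs(Z-.1)<.004)
    qa=fit(P,L&(P[...,1]>.12),'lidA');qb=fit(P,L&(P[...,1]<.07)&(P[...,0]<.78),'lidB')
    m=B&(hsv[...,1]<70)&(abs(Z-.1)<.008)&(abs(P[...,1]-.094)<.075);q=P[m][:,:2].astype(np.float32)
    print('can',len(q),cv2.minAreaRect(q),q.mean(0))
    m=B&br&(Z>.083)&(Z<.095)&(P[...,0]<.62)&(abs(P[...,1]-.07)<.05);q=P[m];print('post',len(q),q.mean(0),q.min(0),q.max(0))
    m=B&(abs(Z-.06)<.004)&br;q=P[m][:,:2].astype(np.float32);np.save('/tmp/r60%s.npy'%cam,q)
    m=B&br&(abs(Z-.04)<.004)&(P[...,0]<.66);q=P[m][:,:2].astype(np.float32);print('gate',len(q),cv2.minAreaRect(q) if len(q) else '')
    # rack 60 top: rotate by candidates to sharpen the histogram
    q=np.load('/tmp/r60%s.npy'%cam).astype(float)
    for fn in (0,1):
        best=max(((np.histogram(q@[np.cos(t),np.sin(t)] if fn==0 else q@[-np.sin(t),np.cos(t)],bins=np.arange(-1,1,.004))[0]**2).sum(),t) for t in np.radians(np.arange(-30,0,.25)))
        t=best[1];h,e=np.histogram(q@[np.cos(t),np.sin(t)] if fn==0 else q@[-np.sin(t),np.cos(t)],bins=np.arange(-1,1,.004));i=np.argsort(h)[-9:]
        print(fn,np.degrees(t),sorted(zip(np.round(e[i]+.002,3),h[i])))
E
```

```text
scene mat 1553 [ 0.4317 -0.0587] [0.1656 0.1584] 12.12 z 0.0023
lidA 834 [0.6641 0.2034] [0.0895 0.1083] 87.44 z 0.1001
lidB 723 [ 0.6611 -0.0366] [0.0881 0.1083] 87.55 z 0.1003
can 272 ((0.7015555500984192, 0.09689430892467499), (0.12172217667102814, 0.2439916431903839), 84.71249389648438) [0.6728644  0.08972463]
post 20 [0.58535602 0.07614373 0.0893388 ] [0.57664976 0.06928507 0.08502464] [0.59199416 0.08339002 0.09333644]
gate 47 ((0.6009817719459534, 0.07932788878679276), (0.07145608961582184, 0.12236252427101135), 15.181321144104004)
0 -1.25 [(np.float64(0.662), np.int64(11)), (np.float64(0.69), np.int64(11)), (np.float64(0.71), np.int64(11)), (np.float64(0.714), np.int64(11)), (np.float64(0.718), np.int64(11)), (np.float64(0.722), np.int64(21)), (np.float64(0.726), np.int64(104)), (np.float64(0.73), np.int64(111)), (np.float64(0.734), np.int64(122))]
1 -1.75 [(np.float64(-0.074), np.int64(37)), (np.float64(-0.07), np.int64(12)), (np.float64(0.042), np.int64(27)), (np.float64(0.046), np.int64(48)), (np.float64(0.05), np.int64(25)), (np.float64(0.162), np.int64(45)), (np.float64(
[... 572 characters left out ...]
 (0.06775039434432983, 0.3652878999710083), 7.930556297302246)
0 -1.25 [(np.float64(0.574), np.int64(6)), (np.float64(0.594), np.int64(6)), (np.float64(0.598), np.int64(12)), (np.float64(0.602), np.int64(9)), (np.float64(0.606), np.int64(10)), (np.float64(0.61), np.int64(6)), (np.float64(0.722), np.int64(7)), (np.float64(0.726), np.int64(15)), (np.float64(0.73), np.int64(22))]
1 -1.0 [(np.float64(-0.086), np.int64(35)), (np.float64(-0.082), np.int64(35)), (np.float64(-0.078), np.int64(10)), (np.float64(-0.074), np.int64(12)), (np.float64(-0.07), np.int64(6)), (np.float64(0.03), np.int64(6)), (np.float64(0.034), np.int64(7)), (np.float64(0.078), np.int64(7)), (np.float64(0.146), np.int64(4))]
```

Request:
arm_command(moves="0 0 0 0 0 0.0776 0;0 0 0 0 0 0.0776 0;0 0 0 0 0 0.0776 0;0 0 0 0 0 0.0776 0;0 0 0 0 0 0.0776 0;0 0 0 0 0 0.0776 0;0 0 0 0 0 0.0776 0;0 0 0 0 0 0.0776 0;0 0 0 0 0 0.0776 0;0 0 0 0 0 0.0776 0;0 0 0 0 0 0.0776 0;0 0 0 0 0 0 0", newtons=10)

```text
clock: 1.1
tcp_pos: [0.1648, 0.6284, 0.2572]
ee_rot: [[0.031, 1.0, 0.0], [1.0, -0.031, -0.001], [-0.001, 0.0, -1.0]]
contact_force: [-0.0, 0.5, 0.3]
width: 0.0105
gripper_force: 0.0
```

Request:
arm_command(moves="-0.0294 0.02 -0.003 0 0 0 0;-0.0294 0.02 -0.003 0 0 0 0;-0.0294 0.02 -0.003 0 0 0 0;-0.0294 0.02 -0.003 0 0 0 0;-0.0294 0.02 -0.003 0 0 0 0;-0.0294 0.02 -0.003 0 0 0 0;-0.0294 0.02 -0.003 0 0 0 0;-0.0294 0.02 -0.003 0 0 0 0;-0.0294 0.02 -0.003 0 0 0 0;-0.0294 0.02 -0.003 0 0 0 0;-0.0294 0.02 -0.003 0 0 0 0;-0.0294 0.02 -0.003 0 0 0 0;-0.0294 0.02 -0.003 0 0 0 0;-0.0294 0.02 -0.003 0 0 0 0;-0.0294 0.02 -0.003 0 0 0 0;-0.0294 0.02 -0.003 0 0 0 0;-0.0294 0.02 -0.003 0 0 0 0;-0.0294 0.02 -0.003 0 0 0 0;-0.0294 0.02 -0.003 0 0 0 0;0 0 0 0 0 0 0")

```text
clock: 2.77
tcp_pos: [0.5328, 0.0527, 0.3157]
ee_rot: [[0.032, 0.999, 0.003], [0.999, -0.032, -0.004], [-0.004, 0.004, -1.0]]
contact_force: [-0.5, 0.0, -0.2]
width: 0.0006
gripper_force: 0.0
```

```bash
python3 - <<'E'
from h import *
d=cap('wrist','w1.png');s=monitor.state();print(s['clock'],s['tcp_pos'],s['ee_rot'],s['joint_positions'],s['width'],d['eye'],d['rotation'])
E
```

```text
2.8167 [0.53125505 0.05600757 0.31504981] [[ 0.02982521  0.99955428  0.00130694]
 [ 0.99955329 -0.02982262 -0.00195696]
 [-0.00191711  0.00136472 -0.99999723]] [-39.26053854  17.76419947  35.38395374 103.68345415 -11.3981407
  62.08729438  -1.51622546] 0.0004984079646336081 [0.53401181 0.133336   0.44127027] [[ 0.99945371 -0.03257736 -0.00556676]
 [-0.03270158 -0.95042341 -0.30923445]
 [ 0.00478326  0.30924756 -0.95096954]]
```

View pics/w1.png

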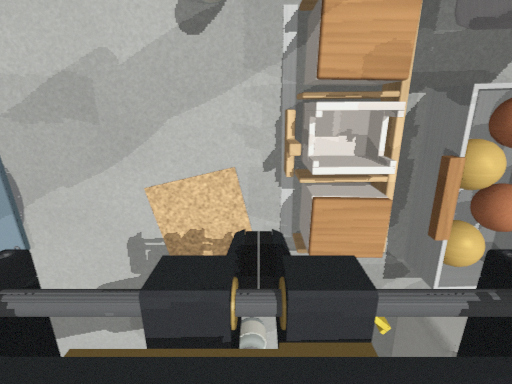

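The wrist view shows the canister at about (350,135), the gate at (291,145) with its post at (295,150), the dividers at rows 97 and 178, and the mat at (200,215). I'll measure from this picture.

```bash
cat > m.py <<'E'
from h import *
def meas(d):
    P=cloud(d);im=d['pixels'];hsv=cv2.cvtColor(im,cv2.COLOR_BGR2HSV);Z=P[...,2];v,u=np.indices(Z.shape)
    B=(P[...,0]>.54)&(P[...,0]<.76)&(P[...,1]>-.11)&(P[...,1]<.32)&(d['range_z']>0)&(v<255);br=(hsv[...,0]<25)&(hsv[...,1]>90)
    out={}
    def pr(n,m):
        q=P[m];
        if len(q)>5:
            c,s,a=cv2.minAreaRect(q[:,:2].astype(np.float32));print(n,len(q),np.round(c,4),np.round(s,4),round(a,2),'z %.4f'%np.median(q[:,2]))
    pr('walls>90',B&(hsv[...,1]<60)&(Z>.092)&(Z<.106)&(abs(P[...,1]-.087)<.065))
    pr('can floor',B&(hsv[...,1]<60)&(Z>.008)&(Z<.02)&(abs(P[...,1]-.087)<.045)&(abs(P[...,0]-.66)<.06))
    pr('post',B&br&(Z>.083)&(Z<.096)&(P[...,0]<.60))
    pr('gate40',B&br&(Z>.034)&(Z<.046)&(P[...,0]<.60))
    for n,lo,hi in[('div+',.12,.17),('div-',0.0,.05)]: pr(n,B&br&(abs(Z-.06)<.005)&(P[...,1]>lo)&(P[...,1]<hi)&(P[...,0]<.715))
    pr('back',B&br&(abs(Z-.06)<.005)&(P[...,0]>.722))
    pr('lidA',B&br&(abs(Z-.1)<.005)&(P[...,1]>.15));
    return P,hsv
if __name__=='__main__': meas(dict(np.load('/tmp/wrist.npz')))
E
python3 m.py
```

```text
walls>90 1714 [0.6588 0.0887] [0.0898 0.109 ] 88.1 z 0.0989
can floor 2487 [0.655  0.0865] [0.0847 0.1012] 87.93 z 0.0132
post 36 [0.5815 0.0775] [0.0153 0.0145] 89.36 z 0.0878
gate40 202 [0.587  0.0851] [0.3517 0.0257] 89.99 z 0.0386
div+ 521 [0.6555 0.1437] [0.0078 0.1188] 88.87 z 0.0588
div- 274 [0.6542 0.0272] [0.0074 0.1203] 87.82 z 0.0586
back 271 [0.7284 0.0922] [0.3023 0.0147] 88.79 z 0.0584
lidA 7538 [0.6619 0.1991] [0.0798 0.108 ] 88.04 z 0.0990
```

Request:
arm_command(moves="-0.005 0.02 0.01 0 0 0 0;-0.005 0.021 0.02 0 0 0 0;0 0 0.03 0 0 0 0;0 0 0.03 0 0 0 0;0 0 0.03 0 0 0 0;0 0 0.03 0 0 0 0;0 0 0.03 0 0 0 0;0 0 0.03 0 0 0 0;0 0 0.023 0 0 0 0;0 0 0 0 0 0 0;0 0 0 0 0 0 0;0 0 0 0 0 0 0")

```text
clock: 3.82
tcp_pos: [0.5713, 0.0496, 0.0829]
ee_rot: [[0.025, 1.0, 0.001], [1.0, -0.025, 0.0], [0.001, 0.001, -1.0]]
contact_force: [0.5, 0.6, 0.6]
width: 0.001
gripper_force: 0.0
```

Request:
arm_command(moves="0.009 0 0 0 0 0 0;0.009 0 0 0 0 0 0;0.009 0 0 0 0 0 0;0.009 0 0 0 0 0 0;0.009 0 0 0 0 0 0;0.009 0 0 0 0 0 0;0.009 0 0 0 0 0 0;0.009 0 0 0 0 0 0;0.009 0 0 0 0 0 0;0.009 0 0 0 0 0 0;0.009 0 0 0 0 0 0;0.009 0 0 0 0 0 0;0.009 0 0 0 0 0 0;0.009 0 0 0 0 0 0;0.009 0 0 0 0 0 0;0 0 0 0 0 0 0;0 0 0 0 0 0 0;0 0 0 0 0 0 0")

```text
clock: 5.32
tcp_pos: [0.5743, 0.1848, 0.0816]
ee_rot: [[0.026, 1.0, 0.0], [1.0, -0.026, 0.001], [0.001, 0.0, -1.0]]
contact_force: [0.1, 0.1, -0.9]
width: 0.0005
gripper_force: 0.0
```

```bash
python3 - <<'E'
from h import *
for cam in['scene','side']:
    d=cap(cam);P=cloud(d);hsv=cv2.cvtColor(d['pixels'],cv2.COLOR_BGR2HSV);Z=P[...,2];br=(hsv[...,0]<25)&(hsv[...,1]>90)
    q=P[br&(Z>.05)&(Z<.096)&(P[...,0]<.602)&(P[...,0]>.56)&(P[...,1]>.04)&(P[...,1]<.27)];print(cam,len(q),np.round(q.mean(0),4) if len(q) else'',np.round(np.percentile(q,[5,95],axis=0),4) if len(q) else'')
E
```

```text
scene 2 [0.6    0.2599 0.0547] [[0.5989 0.2595 0.0537]
 [0.6011 0.2603 0.0557]]
side 19 [0.5819 0.1658 0.063 ] [[0.5631 0.1398 0.052 ]
 [0.6015 0.1844 0.084 ]]
```

Request:
arm_command(moves="-0.008 0 0 0 0 0 0;0 0 -0.03 0 0 0 0;0 0 -0.035 0 0 0 0;0 0 -0.035 0 0 0 0;0 0 -0.035 0 0 0 0;0 0 -0.035 0 0 0 0;0 0 -0.035 0 0 0 0;0 0 -0.025 0 0 0 0;0 0 0 0 0 0 0;0 0 0 0 0 0 0;0 0 0 0 0 0 0")

```text
clock: 6.33
tcp_pos: [0.5735, 0.1755, 0.3108]
ee_rot: [[0.027, 1.0, -0.001], [1.0, -0.027, -0.0], [-0.0, -0.001, -1.0]]
contact_force: [0.2, -0.2, -0.2]
width: 0.0003
gripper_force: 0.0
```

```bash
python3 - <<'E'
from m import *
d=cap('wrist','w2.png');P,h=meas(d)
E
```

```text
walls>90 955 [0.6587 0.0939] [0.0817 0.1073] 88.6 z 0.0986
can floor 1174 [0.6552 0.0866] [0.0742 0.1009] 88.37 z 0.0131
post 29 [0.5843 0.2048] [0.0155 0.0142] 88.85 z 0.0878
gate40 129 [0.5892 0.2034] [0.0195 0.1132] 0.55 z 0.0387
div+ 348 [0.6555 0.1447] [0.0066 0.1182] 88.41 z 0.0587
back 186 [0.7259 0.1542] [0.2192 0.0154] 87.74 z 0.0586
lidA 6138 [0.6625 0.2042] [0.0899 0.1083] 87.48 z 0.0990
```

View pics/w2.png

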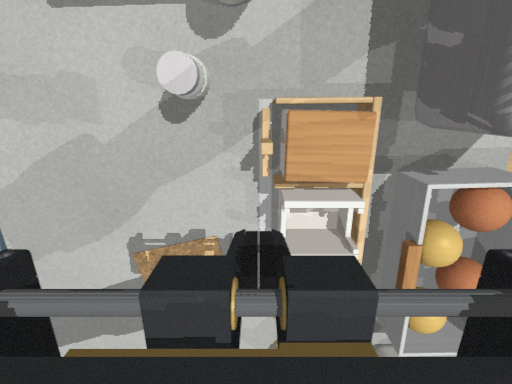

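The gate is open: the post is at y≈0.205, px (267,146), in front of full_a. Next I move over the canister and go down with the fingers shut.

Request:
arm_command(moves="-0.0169 0.0176 0 0 0 0 0;-0.0169 0.0176 0 0 0 0 0;-0.0169 0.0176 0 0 0 0 0;-0.0169 0.0176 0 0 0 0 0;-0.0169 0.0176 0 0 0 0 0;0 0 0.03 0 0 0 0;0 0 0.03 0 0 0 0;0 0 0.03 0 0 0 0;0 0 0.03 0 0 0 0;0 0 0.02 0 0 0 0;0 0 0 0 0 0 0;0 0 0 0 0 0 0;0 0 0 0 0 0 0")

```text
clock: 7.47
tcp_pos: [0.6603, 0.0888, 0.1725]
ee_rot: [[0.027, 1.0, 0.001], [1.0, -0.027, -0.0], [-0.0, 0.001, -1.0]]
contact_force: [-0.8, -0.6, 0.5]
width: 0.0006
gripper_force: 0.0
```

Request:
arm_command(moves="0 -0.001 0.02 0 0 0 0;0 0 0.02 0 0 0 0;0 0 0.02 0 0 0 0;0 0 0.02 0 0 0 0;0 0 0.015 0 0 0 0;0 0 0.008 0 0 0 0;0 0 0.005 0 0 0 0;0 0 0 0 0 0 0;0 0 0 0 0 0 0;0 0 0 0 0 0 0", newtons=12)

```text
clock: 8.3
tcp_pos: [0.6597, 0.0892, 0.0649]
ee_rot: [[0.027, 1.0, 0.002], [1.0, -0.027, 0.0], [0.0, 0.002, -1.0]]
contact_force: [-0.5, -0.2, -0.3]
width: 0.0006
gripper_force: 0.0
```

Request:
arm_command(moves="0 0 0.003 0 0 0 0;0 0 0 0 0 0 0.3;0 0 0 0 0 0 0.5;0 0 0 0 0 0 0.7;0 0 0 0 0 0 1;0 0 0 0 0 0 1;0 0 0 0 0 0 1;0 0 0 0 0 0 1;0 0 0 0 0 0 1;0 0 0 0 0 0 1;0 0 0 0 0 0 1", newtons=12)

```text
clock: 9.22
tcp_pos: [0.6589, 0.0891, 0.0607]
ee_rot: [[0.027, 1.0, 0.0], [1.0, -0.027, -0.0], [-0.0, 0.0, -1.0]]
contact_force: [0.8, 0.0, 0.5]
width: 0.062
gripper_force: 11.9
```

Request:
arm_command(moves="0 -0.004 0 0 0 0 1;0 -0.008 0 0 0 0 1;0 -0.01 0 0 0 0 1;0 -0.01 0 0 0 0 1;0 -0.01 0 0 0 0 1;0 -0.01 0 0 0 0 1;0 -0.01 0 0 0 0 1;0 -0.01 0 0 0 0 1;0 -0.01 0 0 0 0 1;0 -0.01 0 0 0 0 1;0 -0.01 0 0 0 0 1;0 -0.01 0 0 0 0 1;0 -0.01 0 0 0 0 1;0 -0.01 0 0 0 0 1;0 -0.01 0 0 0 0 1;0 -0.01 0 0 0 0 1;0 -0.008 0 0 0 0 1;0 -0.004 0 0 0 0 1;0 0 0 0 0 0 1;0 0 0 0 0 0 1")

```text
clock: 10.88
tcp_pos: [0.4931, 0.0936, 0.0607]
ee_rot: [[0.027, 1.0, -0.004], [1.0, -0.027, 0.0], [0.0, -0.004, -1.0]]
contact_force: [-5.9, 0.6, 7.0]
width: 0.0624
gripper_force: 12.3
```

```bash
cat > c.py <<'E'
from h import *
import sys
d=cap('scene',sys.argv[1]);P=cloud(d);hsv=cv2.cvtColor(d['pixels'],cv2.COLOR_BGR2HSV);Z=P[...,2]
t=monitor.state()['tcp_pos']
m=(hsv[...,1]<60)&(abs(Z-.1)<.006)&(np.hypot(P[...,0]-t[0],P[...,1]-t[1])<.09)
q=P[m][:,:2].astype(np.float32);print(len(q),cv2.minAreaRect(q) if len(q) else'',np.median(P[m][:,2]) if len(q) else '',t)
x=d['pixels'][130:250,190:330];cv2.imwrite('pics/c'+sys.argv[1],cv2.resize(x,None,fx=4,fy=4))
E
python3 c.py s2.png
```

```text
151 ((0.5090872645378113, 0.09279237687587738), (0.08990082144737244, 0.13769404590129852), 88.95112609863281) 0.10047246674120114 [0.4931204  0.09361629 0.06071077]
```

View pics/cs2.png

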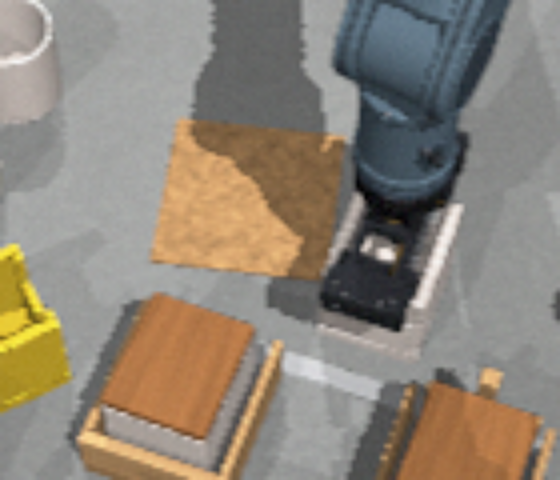

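The canister is out of the rack, braced and upright: its end wall is in the crop at (370,335) and the bay behind is empty. Next I go to the mat and turn square to it.

Request:
arm_command(moves="-0.004 -0.002 0 0 0 0 1;-0.008 -0.003 0 0 0 0 1;-0.01 -0.004 0 0 0 0 1;-0.01 -0.004 0 0 0 0 1;-0.01 -0.004 0 0 0 0 1;-0.01 -0.004 0 0 0 0 1;-0.01 -0.004 0 0 0 0 1;-0.01 -0.004 0 0 0 0 1;-0.01 -0.004 0 0 0 0 1;-0.01 -0.004 0 0 0 0 1;-0.01 -0.004 0 0 0 0 1;-0.01 -0.004 0 0 0 0 1;-0.01 -0.004 0 0 0 0 1;-0.01 -0.003 0 0 0 0 1;-0.01 -0.003 0 0 0 0 1;-0.007 -0.002 0 0 0 0 1;-0.004 0 0 0 0 0 1;0 0 0 0 0 0 1;0 0 0 0 0 0 1", newtons=18)

```text
clock: 12.52
tcp_pos: [0.4341, -0.0578, 0.0607]
ee_rot: [[0.027, 1.0, 0.0], [1.0, -0.027, 0.0], [0.0, 0.0, -1.0]]
contact_force: [-0.1, 0.1, -5.4]
width: 0.0629
gripper_force: 17.7
```

Request:
arm_command(moves="0 0 0 0 0 -0.006 1;0 0 0 0 0 -0.012 1;0 0 0 0 0 -0.012 1;0 0 0 0 0 -0.012 1;0 0 0 0 0 -0.012 1;0 0 0 0 0 -0.012 1;0 0 0 0 0 -0.012 1;0 0 0 0 0 -0.012 1;0 0 0 0 0 -0.012 1;0 0 0 0 0 -0.012 1;0 0 0 0 0 -0.012 1;0 0 0 0 0 -0.012 1;0 0 0 0 0 -0.012 1;0 0 0 0 0 0 1;0 0 0 0 0 0 1;0 0 0 0 0 0 1")

```text
clock: 13.85
tcp_pos: [0.4338, -0.0579, 0.0607]
ee_rot: [[-0.207, 0.978, 0.0], [0.978, 0.207, 0.0], [0.0, 0.0, -1.0]]
contact_force: [-0.3, -0.3, -4.7]
width: 0.0629
gripper_force: 17.7
```

```bash
python3 c.py s3.png
```

```text
141 ((0.43569621443748474, -0.05814867466688156), (0.10828133672475815, 0.09005864709615707), 11.559030532836914) 0.09989625029850502 [ 0.43377494 -0.0578701   0.06072229]
```

View pics/cs3.png

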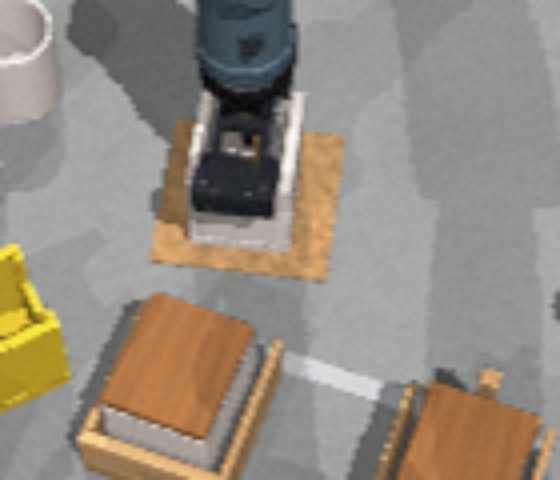

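The canister is centred on the mat (crop 245,185), about 4 mm off and square to it. Now I release it and retreat upward.

Request:
arm_command(moves="0 0 0.001 0 0 0 1;0 0 0 0 0 0 0.6;0 0 0 0 0 0 0.4;0 0 0 0 0 0 0.2;0 0 0 0 0 0 0.1;0 0 0 0 0 0 0;0 0 0 0 0 0 0;0 0 0 0 0 0 0;0 0 0 0 0 0 0;0 0 0 0 0 0 0;0 0 0 0 0 0 0;0 0 0 0 0 0 0", newtons=10)

```text
clock: 14.9
tcp_pos: [0.4338, -0.0579, 0.0597]
ee_rot: [[-0.207, 0.978, -0.0], [0.978, 0.207, -0.0], [-0.0, -0.0, -1.0]]
contact_force: [0.1, -0.3, 0.3]
width: 0.0168
gripper_force: 0.0
```

Request:
arm_command(moves="0 0 -0.01 0 0 0 0;0 0 -0.02 0 0 0 0;0 0 -0.03 0 0 0 0;0 0 -0.03 0 0 0 0;0 0 -0.03 0 0 0 0;0 0 -0.03 0 0 0 0;0 0 -0.03 0 0 0 0;0 0 -0.03 0 0 0 0;0 0 -0.03 0 0 0 0;0 0 0 0 0 0.075 0;0 0 0 0 0 0.075 0;0 0 0 0 0 0 0;0 0 0 0 0 0 0")

```text
clock: 15.98
tcp_pos: [0.4334, -0.0579, 0.3]
ee_rot: [[0.024, 1.0, -0.0], [1.0, -0.024, 0.0], [0.0, -0.0, -1.0]]
contact_force: [-0.4, -0.1, -0.1]
width: 0.0008
gripper_force: 0.0
```

```bash
python3 - <<'E'
from h import *
d=cap('scene');P=cloud(d);hsv=cv2.cvtColor(d['pixels'],cv2.COLOR_BGR2HSV);Z=P[...,2]
m=(hsv[...,1]<60)&(abs(Z-.1)<.006)&(np.hypot(P[...,0]-.433,P[...,1]+.058)<.09)
print(cv2.minAreaRect(P[m][:,:2].astype(np.float32)),np.median(P[m][:,2]))
E
```

```text
((0.43546950817108154, -0.05861041694879532), (0.11257361620664597, 0.09002172201871872), 11.328888893127441) 0.0999834510360964
```

Request:
arm_command(moves="0.0301 0.0133 0 0 0 0 0;0.0301 0.0133 0 0 0 0 0;0.0301 0.0133 0 0 0 0 0;0.0301 0.0133 0 0 0 0 0;0.0301 0.0133 0 0 0 0 0;0.0301 0.0133 0 0 0 0 0;0.0301 0.0133 0 0 0 0 0;0.0301 0.0133 0 0 0 0 0;0.0301 0.0133 0 0 0 0 0;0.0301 0.0133 0 0 0 0 0;0 0 0.03 0 0 0 0;0 0 0.03 0 0 0 0;0 0 0.03 0 0 0 0;0 0 0.03 0 0 0 0;0 0 0.02 0 0 0 0;0 0 0 0 0 0 0;0 0 0 0 0 0 0")

```text
clock: 17.45
tcp_pos: [0.5741, 0.2389, 0.1589]
ee_rot: [[0.025, 1.0, -0.002], [1.0, -0.025, -0.002], [-0.002, -0.002, -1.0]]
contact_force: [-0.0, 0.3, 0.8]
width: 0.0006
gripper_force: 0.0
```

Request:
arm_command(moves="0 0 0.025 0 0 0 0;0 0 0.025 0 0 0 0;0 0 0.02 0 0 0 0;0 0 0.007 0 0 0 0;0 0 0 0 0 0 0")

```text
clock: 17.87
tcp_pos: [0.5747, 0.2394, 0.0827]
ee_rot: [[0.026, 1.0, -0.001], [1.0, -0.026, -0.0], [-0.0, -0.001, -1.0]]
contact_force: [-0.2, 0.0, -0.0]
width: 0.0006
gripper_force: 0.0
```

Request:
arm_command(moves="-0.009 0 0 0 0 0 0;-0.009 0 0 0 0 0 0;-0.009 0 0 0 0 0 0;-0.009 0 0 0 0 0 0;-0.009 0 0 0 0 0 0;-0.009 0 0 0 0 0 0;-0.009 0 0 0 0 0 0;-0.009 0 0 0 0 0 0;-0.009 0 0 0 0 0 0;-0.009 0 0 0 0 0 0;-0.009 0 0 0 0 0 0;-0.009 0 0 0 0 0 0;-0.009 0 0 0 0 0 0;-0.009 0 0 0 0 0 0;-0.008 0 0 0 0 0 0;0 0 0 0 0 0 0;0 0 0 0 0 0 0;0 0 0 0 0 0 0")

```text
clock: 19.37
tcp_pos: [0.5707, 0.1054, 0.0825]
ee_rot: [[0.027, 1.0, -0.001], [1.0, -0.027, -0.0], [-0.0, -0.001, -1.0]]
contact_force: [0.6, 0.6, -0.4]
width: 0.0005
gripper_force: 0.0
```

Request:
arm_command(moves="0.01 0 0 0 0 0 0;0 0 -0.03 0 0 0 0;0 0 -0.03 0 0 0 0;0 0 -0.03 0 0 0 0;0 0 -0.03 0 0 0 0;0 0 -0.03 0 0 0 0;0 0 -0.03 0 0 0 0;0 0 -0.03 0 0 0 0;0 0 -0.02 0 0 0 0;0 0 0 0 0 0 0;0 0 0 0 0 0 0")

```text
clock: 20.28
tcp_pos: [0.5717, 0.1168, 0.3135]
ee_rot: [[0.025, 1.0, 0.002], [1.0, -0.025, 0.001], [0.001, 0.002, -1.0]]
contact_force: [-0.3, 0.5, -0.6]
width: 0.0003
gripper_force: 0.0
```

```bash
python3 - <<'E'
from m import *
d=cap('wrist','w3.png');P,h=meas(d);Z=P[...,2]
m=(h[...,1]<60)&(abs(Z-.1)<.008)&(np.hypot(P[...,0]-.433,P[...,1]+.058)<.09)
if m.sum()>9: print(cv2.minAreaRect(P[m][:,:2].astype(np.float32)))
E
```

```text
post 18 [0.5805 0.0912] [0.0131 0.0031] 16.78 z 0.0870
gate40 70 [0.5874 0.1466] [0.0244 0.2321] 0.07 z 0.0382
div+ 379 [0.6552 0.1446] [0.0072 0.1185] 88.53 z 0.0587
div- 95 [0.6542 0.0286] [0.0082 0.1209] 86.65 z 0.0570
back 236 [0.7298 0.1232] [0.0153 0.2805] 0.07 z 0.0579
lidA 7072 [0.6625 0.2042] [0.0899 0.108 ] 87.43 z 0.0990
((0.4257517457008362, -0.021682387217879295), (0.1072668731212616, 0.018687238916754723), 12.263579368591309)
```

View pics/w3.png

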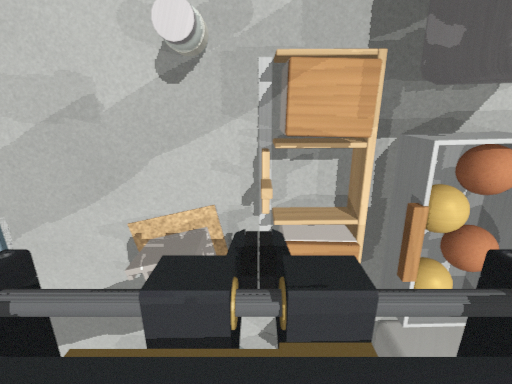

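The gate (px 266,182) is back across the empty middle bay, with the post at y≈0.088. The canister stands on the mat, and the robot is clear of everything.

```bash
python3 -c "
from station import hand_in
print(hand_in())"
```

```text
the job is handed in; nothing more can be done
None
```

The job is handed in, with no verdict returned: by my measurements the canister stands upright on the mat, about 4 mm off centre and within about 1° of square, the gate is back within a few mm of the middle, and the run took about 20 s.

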